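# Turn the drying baking tray over and set it on the trivet

## Robot

A 6-joint arm with a two-finger parallel gripper is mounted at the origin on the work surface. World frame = base frame: x ahead of the robot, y to its left, z up, the work surface at z = 0. Lengths are in mm, angles in rad, forces in N, time in s.
With the tool pointing down it reaches from about 350 to 975 mm from the base axis. Payload 7.1 kg.
Tool frame: the origin (TCP) lies midway between the tips of the shut fingers; the grasp point (between the pads) lies 19 mm behind it (ctrl.hold_point_z is the distance from the TCP to the grasp point, in mm); x points along the fingers, y is the direction in which the jaws open and shut, and the axes are right-handed (so a half turn about x gives the same grasp; the last joint's range is limited). The gripper opens to 88 mm and grips with 3 to 60 N. Pads are 20 mm wide; open, the fingers measure 115 mm over their backs; the gripper's body (75 mm by 178 mm) begins 61 mm behind the grasp point.
Start: joints at [1.157, 0.423, 1.63, -0, 1.089, -0.019], TCP at [240.357, 576.917, 222.675] pointing down, gripper open.
Joint ranges: [-3, 3], [-0.9, 2.11], [0.09, 2.58], [-1.31, 4.45], [0.11, 2.69], [-2.54, 2.54]. Speed limits (rad/s): [2.39, 2.39, 3.01, 3.14, 3.14, 3.14].

## Interface

Orientations are given as a rotation vector (axis times angle).
In Python, from workcell import ctrl, get_image, calibration gives the robot as it stands.
- The arm moves only by the tool move_arm, never from a script. Its argument "rows" is a list of rows, each a list of 5 numbers: the shift along the world's x, y, z in mm, then the turn about the world's z in rad, then the closure, from -1 (fully open) to 1 (shut). In form: [[tx, ty, tz, roll, jaw], ...]. A call has 1 to 12 rows; each row is the pose to reach, as a shift and turn from the pose measured when the call began; what a row does not reach only later rows make up. A row lasts 1/8 s, in which the tool goes at most 62.5 mm and 10.7 degrees, less where a joint would pass 70% of its speed; a pose out of reach is approached as far as the arm can. A call with a gripper value outside its range is refused whole. The fingers move at their own pace and stop on an object; the grip force is fixed at half the most. Time passes only in rows, so rows that repeat a pose let the fingers close. It gives the time, the measured TCP pose, the force and the opening at its end, in the units of the state.
- ctrl.get_obs(): the state, without advancing time (a new reading comes with each control period).
- get_image(name): name is "scene" or "top"; returns the picture (400x640x3 uint8, blue, green, red); there is no depth.
- calibration(name): a dict with "fx", "fy", "cx", "cy" (pixels), "view" (4x4, takes a point from world to camera coordinates). Camera axes: x right, y up, looking along -z (the intrinsics and any distortion apply to the point x, -y, -z); pixel columns grow to the right and rows downward; lengths in mm; the calibration is good to about 2 mm. A picture is of the moment at which its call begins. calibration takes no time and is no camera call.
- ctrl.close_job(): hands the job in, once; it reports no verdict.
The state is a dict: "t": time; "qpos": joint angles; "qvel": joint speeds; "joint_torque": joint torques, N m; "ee_pos": TCP position; "orientation": TCP orientation; "ft_force": force on the tool from outside, world axes, zero at the start; "moment": the same for the moment, N m; "width": finger opening in mm.
Only numpy, scipy, OpenCV 4.12 (cv2) and the standard library are available. Lean on these libraries where they do the work, as an engineer would, in place of code of your own. Each camera call takes 0.05 s, during which the arm holds its last target.

## Task

The baking tray lies bottom up on the thick chopping block: slide it until part of it sticks out past the block's edge, so that you can get hold of it, then turn it over onto the cork mat and let go of it there. Once it lies right way up on the mat, take it again and set it down, still right way up, in the middle of the black trivet: do not drop it on the way, and leave everything else where it stands.

Things in the scene. Friction and masses are not known exactly. Their poses are not given: they have to be found in the camera images.
- tray_c (a point): centre (half-way up) of the loose steel baking tray, 0.25 to 0.5 kg: a pan 120 (its y) x 110 (its x) x 20 mm high with a flat handle tab on each y end, 176 mm long over the tabs. Long walls (x = +-51 mm) are 8 mm thick hemmed rims, end walls 4 mm, floor 3 mm. Its z axis points out of the pan's UNDERSIDE: up while the tray is bottom up, down once it is right way up.
- tray_end1 (a point): middle of the end edge of the tab at the tray's +y end, 88 mm from the tray's centre. Each tab is 28 mm long, 80 wide, 8 mm thick, level with the pan's rim: 0 to 8 mm above the block while bottom up, 12 to 20 mm above the surface when right way up. The point is half-way through the thickness.
- tray_end2 (a point): the same point of the tab at the tray's -y end, 88 mm from the tray's centre
- block: wooden chopping block, fixed, 220 (its x) x 200 (its y) x 45 mm high with upright plain sides and nothing beside it on the side of the mat; origin at the centre of its underside, on the counter. It stands left or right of the mat, its y pointing roughly to world y.
- mat: cork mat, fixed, 190 (its x) x 220 (its y) x 3 mm thick; origin at the centre of its underside
- trivet: round black plastic trivet, fixed, 150 mm across, flat top at 15 mm; origin at the centre of its underside. It stands on the other side of the mat from the block.
- ramekin: clear glass ramekin, 80 mm across, 45 mm tall; loose bystander, not to be disturbed; origin at the centre of its underside
- jar: amber glass jar with a steel cap, 56 mm across, 120 mm tall; loose bystander, not to be disturbed; origin at the centre of its underside
- mug: blue ceramic mug, 76 mm across (handle extra), 90 mm tall; loose bystander, not to be disturbed; origin at the centre of its underside
- plate: white ceramic side plate, 160 mm across, 18 mm tall; loose bystander, not to be disturbed; origin at the centre of its underside
- canister: green canister, 86 mm across, 110 mm tall; loose bystander, not to be disturbed; origin at the centre of its underside
- spatula: red hard silicone spatula, 190 mm long along its x, blade 50 mm wide, 12 mm tall, lying flat; loose bystander, not to be disturbed; origin at the middle of its length, underneath
Not all that is in view belongs to the job. Leave any yellow look-alike of the part that bears tray_c alone.

How it is judged:
By the outcome, as a careful person would: the job done as asked, in the order asked, and still so for the second after the job is handed in, with the robot touching nothing.
It also fails if it takes over 72 s, if anything falls off the work surface, if the arm or the gripper's body presses on something with over 40 N, if the wrist force passes 120 N, or if a joint passes its speed limit or range.

## Working session

There is one attempt and no reset: what is moved stays moved. The work goes in short steps, Python scripts to look and compute and a tool call to move; the robot and the scene stay as the last step left them, time stands still between calls to the robot, and variables do not carry over. Pictures are saved under pics/ and viewed, and the job is handed in when it is done.

Besides the shell and the picture viewer there is one more tool, called after "Request:" as name(argument=value, ...) on one line, values as JSON. move_arm: Moves the arm, as the interface text tells. Its arguments: {"type":"object","properties":{"rows":{"type":"array"}},"required":["rows"]}

```bash
mkdir -p pics; ls; python3 - <<'E'
from workcell import ctrl,get_image,calibration
import cv2,numpy as np
for n in("scene","top"):
    im=get_image(n);cv2.imwrite(f"pics/{n}0.png",im)
    c=calibration(n);print(n,{k:np.round(v,3).tolist() if not isinstance(v,str) else v for k,v in c.items()})
o=ctrl.get_obs();print({k:np.round(v,3).tolist() for k,v in o.items()},ctrl.hold_point_z)
E
```

```text
pics
scene {'fx': 405.299, 'fy': 405.299, 'cx': 323.032, 'cy': 195.524, 'view': [[0.836, 0.548, 0.022, -403.052], [-0.371, 0.536, 0.758, 164.052], [0.404, -0.642, 0.651, -1611.469], [0.0, 0.0, 0.0, 1.0]]}
top {'fx': 444.81, 'fy': 444.81, 'cx': 307.511, 'cy': 197.665, 'view': [[-0.006, -1.0, -0.017, -16.387], [0.992, -0.008, 0.124, -505.433], [-0.124, -0.017, 0.992, -1455.338], [0.0, 0.0, 0.0, 1.0]]}
{'t': 0.1, 'qpos': [1.157, 0.424, 1.631, -0.0, 1.089, -0.019], 'qvel': [-0.002, -0.001, -0.002, 0.002, 0.002, -0.001], 'joint_torque': [0.0, -54.562, -27.433, 0.065, 0.019, -0.0], 'ee_pos': [240.183, 576.478, 222.012], 'orientation': [0.309, 1.549, -0.311], 'ft_force': [0.593, -0.292, 0.176], 'moment': [-0.069, 0.047, -0.019], 'width': 87.704} 18.700000000000003
```

View pics/scene0.png

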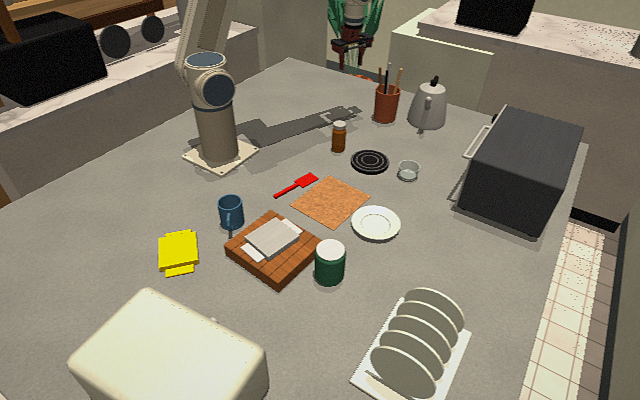

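View pics/top0.png

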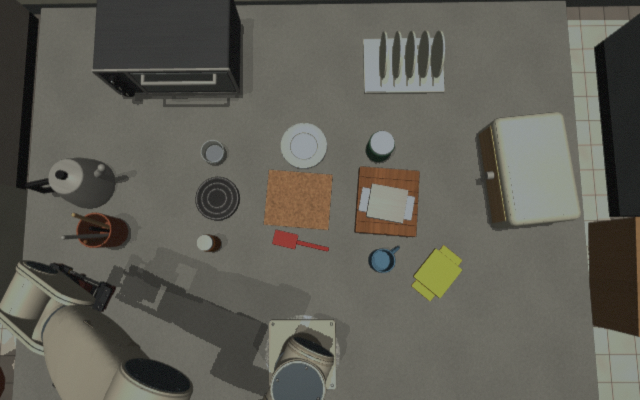

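```bash
cat > h.py <<'E'
import numpy as np,cv2
from workcell import ctrl,get_image,calibration
def ray(n,u,v):
    c=calibration(n);V=np.array(c["view"]);R=V[:3,:3];t=V[:3,3]
    d=np.array([(u-c["cx"])/c["fx"],-(v-c["cy"])/c["fy"],-1.0])
    return -R.T@t, R.T@d
def onz(n,u,v,z):
    o,d=ray(n,u,v);return o+d*(z-o[2])/d[2]
def proj(n,p):
    c=calibration(n);V=np.array(c["view"]);q=V[:3,:3]@np.array(p)+V[:3,3]
    return c["fx"]*q[0]/-q[2]+c["cx"], c["fy"]*-q[1]/-q[2]+c["cy"]
def crop(im,u0,u1,v0,v1,s,name):
    cv2.imwrite("pics/"+name,cv2.resize(im[v0:v1,u0:u1],None,fx=s,fy=s,interpolation=cv2.INTER_CUBIC))
E
python3 - <<'E'
from h import *
print({k:v for k,v in calibration("top").items() if k not in("view",)})
a=cv2.imread("pics/top0.png");b=cv2.imread("pics/scene0.png")
crop(a,340,440,155,245,8,"c_top0.png");crop(b,215,335,200,295,6,"c_sc0.png")
hsv=cv2.cvtColor(a,cv2.COLOR_BGR2HSV)
def rep(name,m,z,box):
    u0,u1,v0,v1=box;mm=np.zeros_like(m);mm[v0:v1,u0:u1]=m[v0:v1,u0:u1]
    cs,_=cv2.findContours(mm,cv2.RETR_EXTERNAL,cv2.CHAIN_APPROX_NONE)
    c=max(cs,key=cv2.contourArea)
    P=np.array([onz("top",u,v,z)[:2] for u,v in c[:,0,:]],np.float32)
    r=cv2.minAreaRect(P);print(name,np.round(r[0],1),np.round(r[1],1),round(r[2],1),cv2.boundingRect(c),"circ",[np.round(x,1) for x in cv2.minEnclosingCircle(P)])
or_=cv2.inRange(hsv,(3,90,40),(22,255,255))
rep("mat",or_,3,(255,345,160,240))
# block: orange plus tray
for l in hsv[200,350:425:3]:print(l.tolist(),end=' ')
print()
rep("block",or_,45,(345,430,155,245))
gray=cv2.inRange(hsv,(0,0,90),(180,70,255))
rep("tray",gray,45+10,(358,417,172,232))
blk=cv2.inRange(hsv,(0,0,0),(180,255,60))
rep("trivet",blk,15,(190,245,172,225))
rep("plate",cv2.inRange(hsv,(0,0,150),(180,60,255)),18,(270,335,115,175))
E
```

```text
{'fx': 444.8103153935201, 'fy': 444.8103153935201, 'cx': 307.5110309545788, 'cy': 197.66514829391204}
mat [504.6  13.5] [219.2 189.4] 84.6 (264, 170, 68, 60) circ [array([503.8,  13.9]), np.float64(141.8)]
[27, 24, 107] [27, 24, 107] [17, 55, 65] [12, 112, 114] [100, 15, 158] [103, 14, 159] [30, 7, 114] [46, 18, 154] [46, 18, 154] [46, 18, 155] [41, 18, 152] [41, 18, 153] [43, 20, 154] [38, 20, 150] [35, 19, 151] [28, 21, 149] [25, 23, 146] [27, 19, 146] [25, 23, 147] [101, 13, 155] [100, 15, 158] [103, 12, 153] [13, 145, 104] [27, 23, 102] [30, 21, 107] 
block [ 490.4 -282.1] [200.1 220.1] 84.9 (355, 167, 65, 70) circ [array([ 489.4, -283. ]), np.float64(145.2)]
tray [ 482.9 -278.3] [176.1 112.6] 78.7 (358, 184, 57, 40) circ [array([ 480.4, -277.8]), np.float64(94.0)]
trivet [509.1 289.1] [132.6 131.4] 63.0 (197, 178, 40, 40) circ [array([508.4, 292. ]), np.float64(69.6)]
plate [689.3  -7. ] [150. 149.] 44.2 (281, 124, 45, 44) circ [array([688.4,  -6.3]), np.float64(77.3)]
```

```bash
ls pics
```

```text
c_sc0.png
c_top0.png
scene0.png
top0.png
```

View pics/c_top0.png

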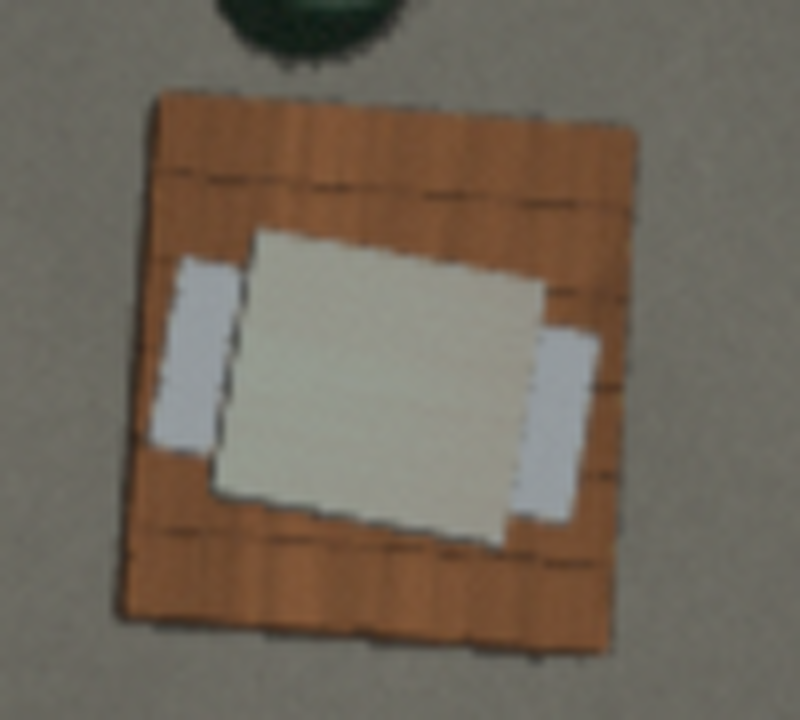

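View pics/c_sc0.png

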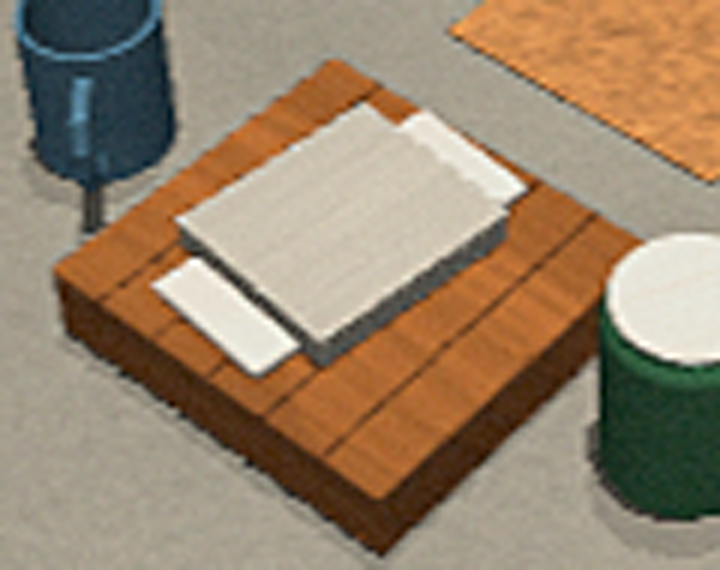

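```bash
python3 - <<'E'
from h import *
from scipy.spatial.transform import Rotation as R
def c2(n,x,y,z):return onz(n,340+x/8-.5+.06,155+y/8-.5+.06,z)[:2]
pan=np.array([c2("top",*q,65) for q in((257,230),(547,280),(505,547),(213,492))])
t1=np.array([c2("top",*q,53) for q in((183,257),(152,447))]);t2=np.array([c2("top",*q,53) for q in((600,335),(572,524))])
print("pan",pan.mean(0),np.linalg.norm(pan-np.roll(pan,1,0),axis=1))
e1,e2=t1.mean(0),t2.mean(0);print("ends",e1,e2,np.linalg.norm(e1-e2),"mid",(e1+e2)/2,"ang",np.degrees(np.arctan2(*(e1-e2)[::-1])))
def c3(x,y,z):return onz("scene",215+x/6-.42,200+y/6-.42,z)[:2]
f=np.array([c3(152,285,53),c3(258,375,53),c3(527,187,53),c3(425,112,53)]);print("scene tabs",f[:2].mean(0),f[2:].mean(0),"mid",(f[:2].mean(0)+f[2:].mean(0))/2)
a=cv2.imread("pics/top0.png")
crop(a,180,345,110,260,5,"c_top1.png")
o=ctrl.get_obs();M=R.from_rotvec(o["orientation"]).as_matrix();print(np.round(M,3),"jaw yaw deg",np.degrees(np.arctan2(M[1,1],M[0,1])))
for n,u,v,z in(("canister",381,140,110),("mug",380,260,90),("ramekin",213,153,45),("jar",206,242,120)):print(n,onz("top",u,v,z)[:2])
E
```

```text
pan [ 481.88706902 -279.17211121] [109.15563586 119.38492687 110.66968978 119.43045066]
ends [ 498.34368116 -194.4004665 ] [ 465.05310249 -364.44659779] 173.27420291655545 mid [ 481.69839182 -279.42353214] ang 78.9230853905358
scene tabs [ 469.52343375 -368.30551978] [ 503.28154393 -198.37766216] mid [ 486.40248884 -283.34159097]
[[-0.001  0.385  0.923]
 [-0.001  0.923 -0.385]
 [-1.    -0.001 -0.   ]] jaw yaw deg 67.37870427651757
canister [ 679.88448651 -258.0223187 ]
mug [ 298.54900227 -247.75549888]
ramekin [657.6778067  297.08751386]
jar [357.61579897 295.64143255]
```

View pics/c_top1.png

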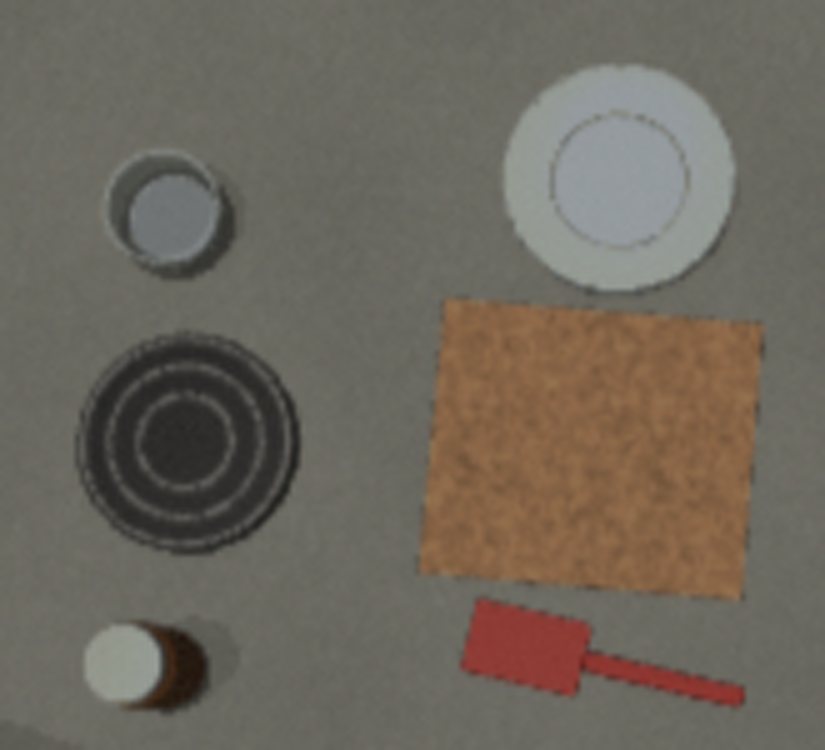

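Candidates: grey pan on block (top 387,203), yellow look-alike (438,274), and white rack, plate or bin lid. I choose the grey pan on the block, and the crop shows its bare steel underside with two tabs. Two views put its centre near (483,-281), with its long axis at 79°.

Request:
move_arm(rows=[[240,-376,0,-0.6,0],[240,-376,0,-0.9,0],[240,-376,0,-1.2,0],[240,-376,0,-1.368,0],[240,-376,0,-1.368,0],[240,-376,0,-1.368,0],[240,-376,0,-1.368,0],[222,-965,0,-1.368,0],[222,-965,0,-1.368,0],[222,-965,0,-1.368,0],[222,-965,0,-1.368,0],[222,-965,0,-1.368,0]])

```text
t: 1.6
ee_pos: [468.0, -106.5, 222.0]
orientation: [1.349, 1.113, -1.35]
ft_force: [0.7, -0.6, -0.7]
width: 43.6
```

```bash
cat >> h.py <<'E'
from scipy.spatial.transform import Rotation as Rn
def st():
    o=ctrl.get_obs();M=Rn.from_rotvec(o["orientation"]).as_matrix()
    print("t",round(o["t"],2),"p",np.round(o["ee_pos"],1),"jaw",round(float(np.degrees(np.arctan2(M[1,1],M[0,1]))),2),"F",np.round(o["ft_force"],1),"w",round(float(o["width"]),1),"q",np.round(o["qpos"],2),"xz",np.round(M[:,0],3))
E
python3 -c "
from h import *
st()"
```

```text
t 1.6 p [ 468.  -106.5  222. ] jaw -11.0 F [ 0.7 -0.6 -0.7] w 43.6 q [-0.25  0.21  1.94  0.    0.99 -0.06] xz [-0.001  0.    -1.   ]
```

Request:
move_arm(rows=[[-5,-283,0,0,0],[-5,-283,0,0,0],[-5,-283,0,0,0],[-5,-283,0,0,0],[-5,-283,0,0,0],[-5,-283,-60,0,0],[-5,-283,-120,0,0],[-5,-283,-150,0,0],[-5,-283,-160,0,0],[-5,-283,-170,0,0],[-5,-283,-173,0,0],[-5,-283,-173,0,0]])

```text
t: 3.1
ee_pos: [463.5, -389.8, 49.9]
orientation: [1.349, 1.112, -1.349]
ft_force: [0.3, 0.2, 0.1]
width: 43.8
```

```bash
python3 -c "
from h import *
st()
a=get_image('scene');crop(a,200,340,180,300,5,'p1.png')"
```

```text
t 3.1 p [ 463.5 -389.8   49.9] jaw -10.99 F [0.3 0.2 0.1] w 43.8 q [-0.72  0.63  1.76 -0.    0.75 -0.53] xz [-0.    -0.001 -1.   ]
```

View pics/p1.png

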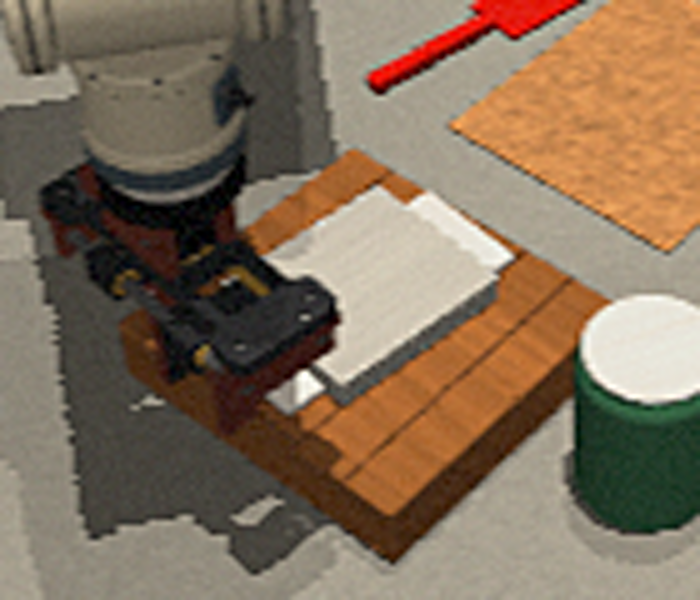

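Request:
move_arm(rows=[[1,6,-1,0,0],[2,12,-1,0,0],[4,18,-1,0,0],[5,24,-1,0,0],[6,31,-1,0,0],[7,37,-1,0,0],[8,43,-1,0,0],[10,50,-1,0,0],[11,56,-1,0,0],[12,62,-1,0,0],[13,67,-1,0,0],[13,67,-1,0,0]])

```text
t: 4.65
ee_pos: [476.2, -321.9, 48.6]
orientation: [1.349, 1.113, -1.35]
ft_force: [-1.0, 0.5, 0.2]
width: 43.6
```

```bash
python3 -c "
from h import *
st()
a=get_image('scene');crop(a,200,340,180,300,5,'p2.png');a=get_image('top');crop(a,340,440,155,245,8,'p2t.png')"
```

```text
t 4.65 p [ 476.2 -321.9   48.6] jaw -10.98 F [-1.   0.5  0.2] w 43.6 q [-0.61  0.6   1.83 -0.    0.71 -0.42] xz [-0.001  0.001 -1.   ]
```

View pics/p2.png

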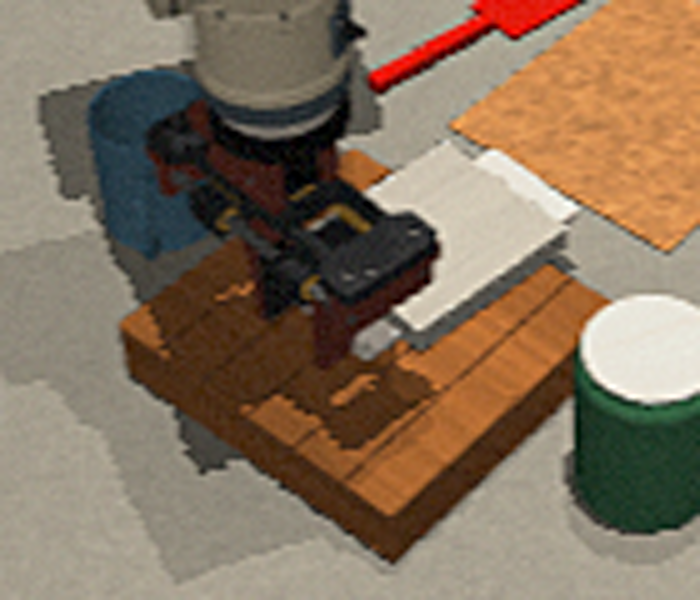

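View pics/p2t.png

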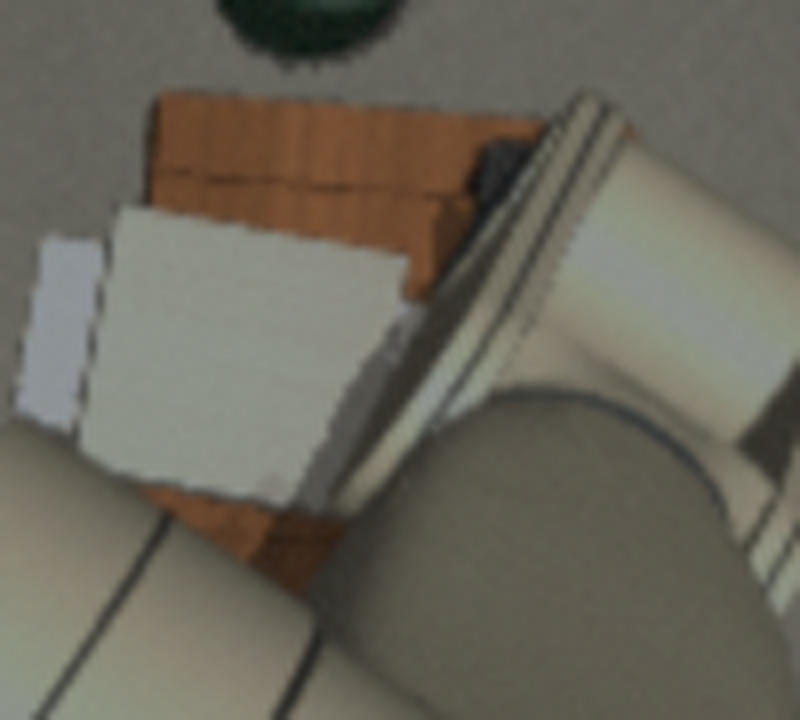

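```bash
python3 - <<'E'
from h import *
def c2(x,y,z):return onz("top",340+x/8-.44,155+y/8-.44,z)[:2]
A,B=c2(40,237,53),c2(15,410,53);print("tab out",A,B,np.linalg.norm(A-B),"mid",(A+B)/2)
P=[c2(*q,65) for q in((118,207),(408,257),(80,452))];print(P,"centre",(P[1]+P[2])/2,[np.linalg.norm(P[0]-P[i]) for i in(1,2)])
d=P[0]-P[1];print("axis",np.degrees(np.arctan2(d[1],d[0])));print("edge near corner",c2(158,92,45))
def c3(x,y,z):return onz("scene",200+x/5-.4,180+y/5-.4,z)[:2]
C,D=c3(580,208,53),c3(483,150,53);print("scene tab",C,D,np.linalg.norm(C-D),(C+D)/2)
E
```

```text
tab out [ 546.43696076 -142.8651051 ] [ 474.75743718 -131.45960626] 72.58126138824946 mid [ 510.59719897 -137.16235568]
[array([ 556.72326981, -174.14909485]), array([ 535.01981684, -291.91222134]), array([ 456.13728684, -156.83795829])] centre [ 495.57855184 -224.37508982] [np.float64(119.7463729405791), np.float64(102.0647609130851)]
axis 79.55770355537125
edge near corner [ 608.37339887 -193.50701008]
scene tab [ 550.67761531 -148.70689977] [ 469.81876112 -139.94363102] 81.33233785491466 [ 510.24818822 -144.3252654 ]
```

Request:
move_arm(rows=[[-2,-8,0,0,0],[-2,-8,50,0,-1],[-2,-8,80,0,-1],[30,110,80,0,-1],[30,170,80,0,-1],[30,170,80,0,-1],[30,170,80,0,-1],[30,170,30,0,-1],[30,170,26,0,-1],[30,170,26,0,-1]])

```text
t: 6.0
ee_pos: [506.0, -153.0, 74.7]
orientation: [1.35, 1.114, -1.351]
ft_force: [0.9, -0.1, 0.2]
width: 87.9
```

```bash
python3 -c "
from h import *
st()
a=get_image('scene');crop(a,200,340,160,280,5,'p3.png');a=get_image('top');crop(a,310,430,155,245,6,'p3t.png')"
```

```text
t 6.0 p [ 506.  -153.    74.7] jaw -11.06 F [ 0.9 -0.1  0.2] w 87.9 q [-0.32  0.51  1.93  0.    0.71 -0.12] xz [-0.002  0.001 -1.   ]
```

View pics/p3.png

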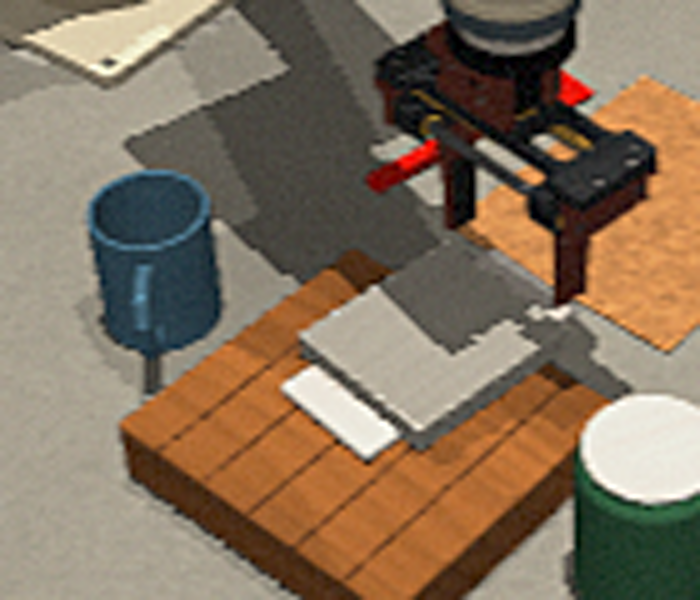

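View pics/p3t.png

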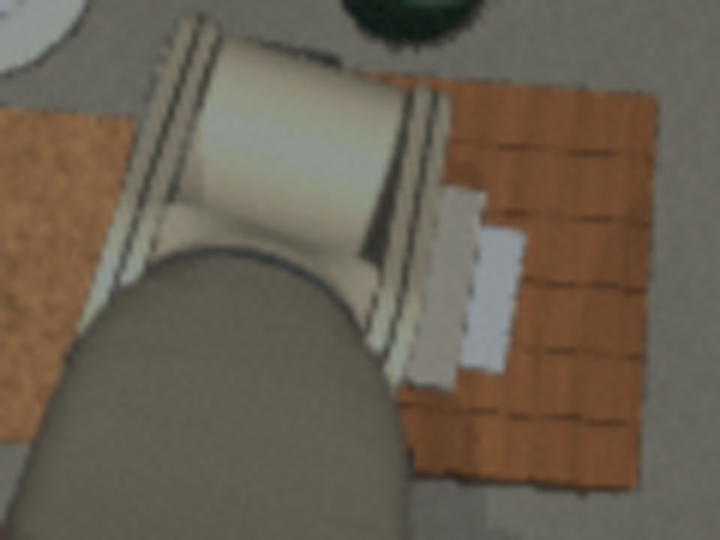

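```bash
python3 - <<'E'
from h import *
def c2(x,y,z):return onz("top",310+x/6-.42,155+y/6-.42,z)[:2]
def c3(x,y,z):return onz("scene",200+x/5-.4,160+y/5-.4,z)[:2]
for n,A,B in(("top",c2(525,232,53),c2(502,374,53)),("scene",c3(368,459,53),c3(283,385,53))):
    d=A-B;L=np.linalg.norm(d);ax=np.array([-d[1],d[0]])/L;m=(A+B)/2
    print(n,A,B,L,"rear mid",m,"axis",np.degrees(np.arctan2(ax[1],ax[0])),"front mid",m+176*ax, "with 79.2", m+176*np.array([np.cos(np.radians(79.2)),np.sin(np.radians(79.2))]))
# finger tip check
tcp=np.array([506,-153,74.7]);j=np.array([.9815,-.192,0])
for s in(-1,1):
    for k in (44,57.5):
        u,v=proj("scene",tcp+s*j*k);print(s,k,(u-200+.4)*5,(v-160+.4)*5)
E
```

```text
top [ 514.83189545 -314.69251603] [ 437.00179006 -299.82093905] 79.2381796003294 rear mid [ 475.91684276 -307.25672754] axis 79.18246306013786 front mid [ 508.94886801 -134.38427367] with 79.2 [ 508.89595412 -134.37417141]
scene [ 519.86660163 -320.02905198] [ 441.96401424 -302.87355538] 79.7691932047085 rear mid [ 480.91530794 -311.45130368] axis 77.58070702350207 front mid [ 518.76660465 -139.56971846] with 79.2 [ 513.8944193  -138.56874755]
-1 44 469.0102535484168 224.57690737193755
-1 57.5 454.64707193743595 214.42645012729952
1 44 566.6320657891744 293.5662203342087
1 57.5 582.2508314194731 304.6039985255787
```

Request:
move_arm(rows=[[2.5,3,0,0,-1],[2.5,3,-10,0,-1],[2.5,3,-18,0,-1],[2.5,3,-22,0,-1],[2.5,3,-23,0,-1],[2.5,3,-24,0,-1]])

```text
t: 6.85
ee_pos: [509.4, -150.0, 51.6]
orientation: [1.35, 1.111, -1.349]
ft_force: [0.5, 0.9, 0.5]
width: 88.2
```

```bash
python3 -c "
from h import *
st()
a=get_image('scene');crop(a,260,330,180,250,10,'p4.png')"
```

```text
t 6.85 p [ 509.4 -150.    51.6] jaw -11.05 F [0.5 0.9 0.5] w 88.2 q [-0.31  0.55  1.93  0.    0.66 -0.12] xz [ 0.  0. -1.]
```

View pics/p4.png

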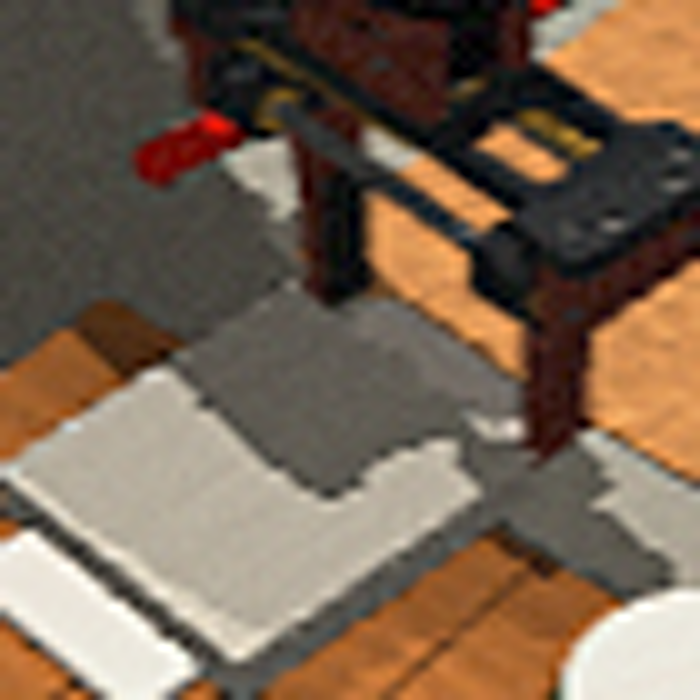

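Request:
move_arm(rows=[[-0.5,0,-2,0,-1],[-0.5,0,-4,0,-1],[-0.5,0,-6,0,-1]])

```text
t: 7.28
ee_pos: [508.8, -150.0, 45.5]
orientation: [1.35, 1.111, -1.349]
ft_force: [0.8, 0.6, 0.1]
width: 87.6
```

Request:
move_arm(rows=[[0,0,-4,0,-1],[0,0,-7.5,0,-1],[0,0,-7.5,0,1],[0,0,-7.5,0,1],[0,0,-7.5,0,1],[0,0,-7.5,0,1]])

```text
t: 8.02
ee_pos: [508.8, -150.0, 38.0]
orientation: [1.35, 1.112, -1.349]
ft_force: [0.3, -0.1, -1.9]
width: 79.6
```

```bash
python3 -c "
from h import *
st()
a=get_image('scene');crop(a,240,340,160,250,8,'p5.png')"
```

```text
t 8.03 p [ 508.8 -150.    38. ] jaw -11.04 F [ 0.3 -0.1 -1.9] w 79.6 q [-0.31  0.58  1.93  0.    0.63 -0.12] xz [ 0.  0. -1.]
```

View pics/p5.png

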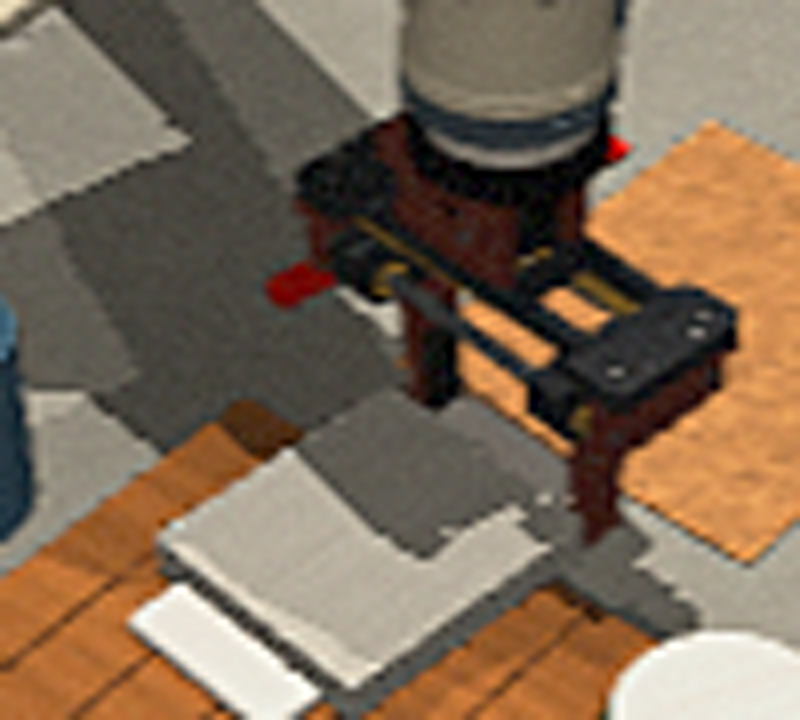

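Request:
move_arm(rows=[[0,0,6,0,1],[0,0,12,0,1],[0,0,20,0,1],[0,0,30,0,1],[0,0,40,0,1],[0,0,50,0,1],[0,0,60,0,1],[0,0,60,0,1]])

```text
t: 9.07
ee_pos: [509.4, -150.2, 99.0]
orientation: [1.351, 1.11, -1.348]
ft_force: [-0.1, 0.2, -3.0]
width: 79.5
```

```bash
python3 -c "
from h import *
st()
a=get_image('scene');crop(a,220,340,150,260,6,'p6.png')"
```

```text
t 9.07 p [ 509.4 -150.2   99. ] jaw -11.05 F [-0.1  0.2 -3. ] w 79.5 q [-0.31  0.47  1.92  0.    0.75 -0.12] xz [ 0.002 -0.    -1.   ]
```

View pics/p6.png

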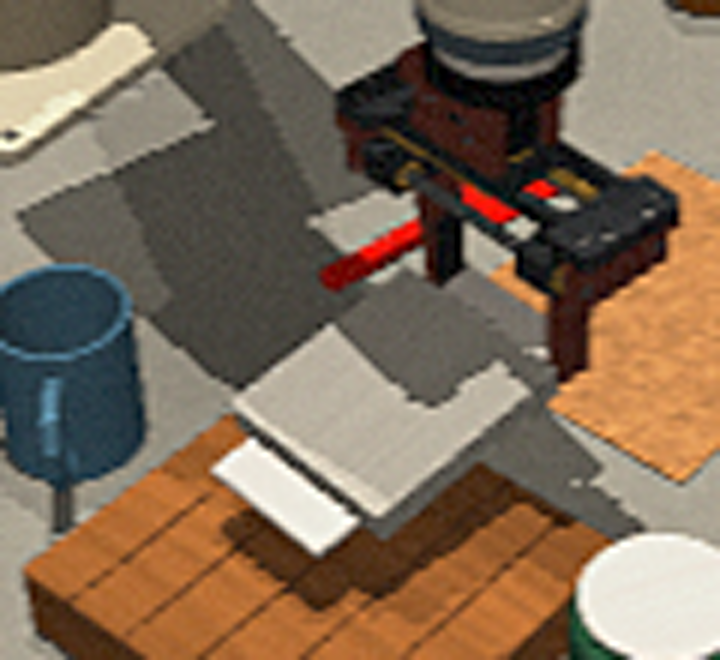

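```bash
cat >> h.py <<'E'
def inplane(n,u,v,p,axdeg):
    a=np.radians(axdeg);nn=np.array([-np.sin(a),np.cos(a),0]);o,d=ray(n,u,v)
    return o+d*(nn@(np.array(p)-o))/(nn@d)
E
python3 - <<'E'
from h import *
for q in((267,510),(213,467),(322,553)):
    p=inplane("scene",220+q[0]/6-.42,150+q[1]/6-.42,(509.4,-150.2,0),79);print(p,(p-np.array([509.4,-150.2,110]))@[np.cos(1.38),np.sin(1.38),0])
E
```

```text
[ 478.87760127 -307.22412897   87.11506817] -159.96298845515918
[ 473.66125697 -334.05989399  135.48707352] -187.30101094592496
[ 484.66600557 -277.44537038   34.06238507] -129.62689139767392
```

Request:
move_arm(rows=[[0,0,62,0.04,1],[0,0,124,0.1,1],[5,60,124,0.1,1],[10,120,124,0.1,1],[12,150,124,0.1,1],[12,150,62,0.1,1],[12,150,124,0.1,1],[12,150,62,0.1,1],[12,150,124,0.1,1],[12,150,62,0.1,1],[12,150,124,0.1,1],[12,150,124,0.1,1]])

```text
t: 10.62
ee_pos: [523.0, -0.2, 222.7]
orientation: [1.278, 1.162, -1.275]
ft_force: [0.3, 0.7, -3.0]
width: 80.0
```

```bash
python3 -c "
from h import *
st()
a=get_image('scene');crop(a,220,360,110,260,5,'p7.png')"
```

```text
t 10.62 p [ 5.230e+02 -2.000e-01  2.227e+02] jaw -5.31 F [ 0.3  0.7 -3. ] w 80.0 q [-0.02  0.27  1.86 -0.    1.01  0.07] xz [ 0.003 -0.    -1.   ]
```

View pics/p7.png

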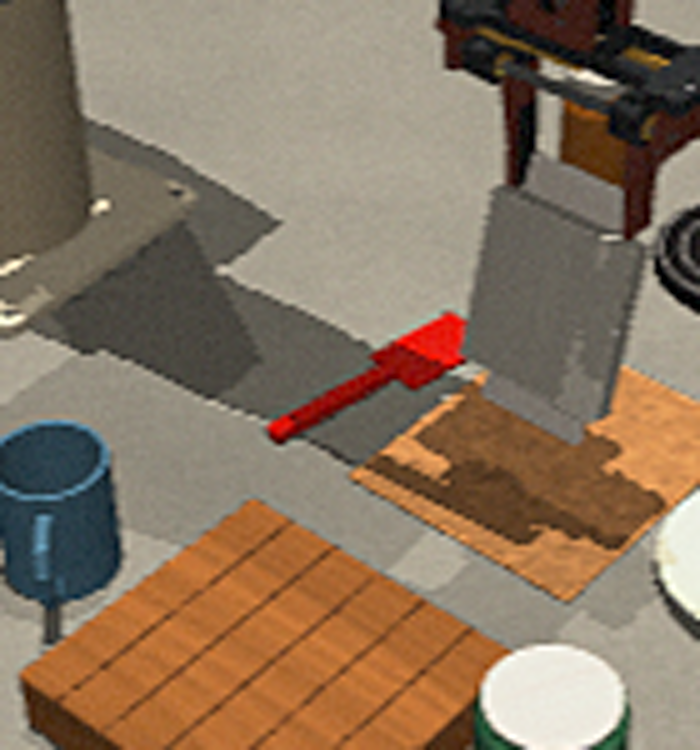

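```bash
python3 - <<'E'
from h import *
print(inplane("scene",220+532/5-.4,110+411/5-.4,(523,-.2,0),84.7), "grip z",222.7+11)
E
```

```text
[519.11692223 -42.05830737  83.36748656] grip z 233.7
```

Request:
move_arm(rows=[[-20,-50,-20,0,1],[-33,-100,-50,0,1],[-34,-115,-61,0,1],[-35,-130,-61,0,1],[-36,-145,-61,0,1],[-37,-160,-61,0,1],[-38,-175,-61,0,1],[-39,-190,-61,0,1],[-40,-205,-61,0,1],[-41,-220,-61,0,1],[-41,-228,-61,0,1],[-41,-228,-61,0,1]])

```text
t: 12.18
ee_pos: [480.8, -228.8, 161.4]
orientation: [1.278, 1.162, -1.276]
ft_force: [-1.7, 2.5, -1.7]
width: 79.4
```

```bash
python3 -c "
from h import *
st()
a=get_image('scene');crop(a,220,360,110,260,5,'p8.png')"
```

```text
t 12.18 p [ 480.8 -228.8  161.4] jaw -5.35 F [-1.7  2.5 -1.7] w 79.4 q [-0.47  0.37  1.88  0.    0.89 -0.37] xz [ 0.002 -0.    -1.   ]
```

View pics/p8.png

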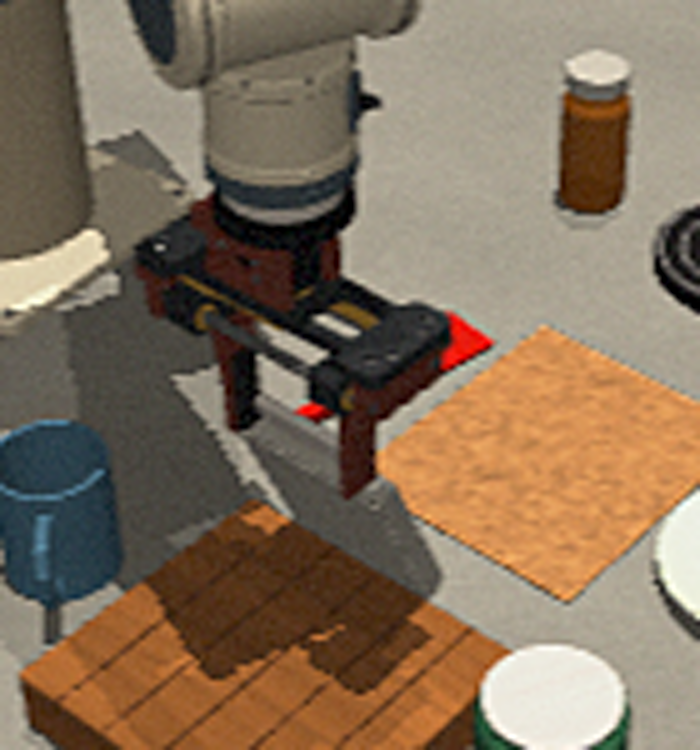

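Request:
move_arm(rows=[[3,30,0,0,1],[8,75,0,0,1],[13,120,0,0,1],[18,165,0,0,1],[22,210,0,0,1],[25,240,0,0,1],[25,257,0,0,1],[25,257,0,0,1]])

```text
t: 13.22
ee_pos: [505.9, 29.2, 161.5]
orientation: [1.277, 1.162, -1.274]
ft_force: [-1.4, -1.2, -3.7]
width: 79.1
```

```bash
python3 -c "
from h import *
st()
a=get_image('scene');crop(a,240,400,110,260,5,'p9.png')"
```

```text
t 13.22 p [505.9  29.2 161.5] jaw -5.22 F [-1.4 -1.2 -3.7] w 79.1 q [ 0.03  0.34  1.94 -0.    0.87  0.13] xz [ 0.002 -0.001 -1.   ]
```

View pics/p9.png

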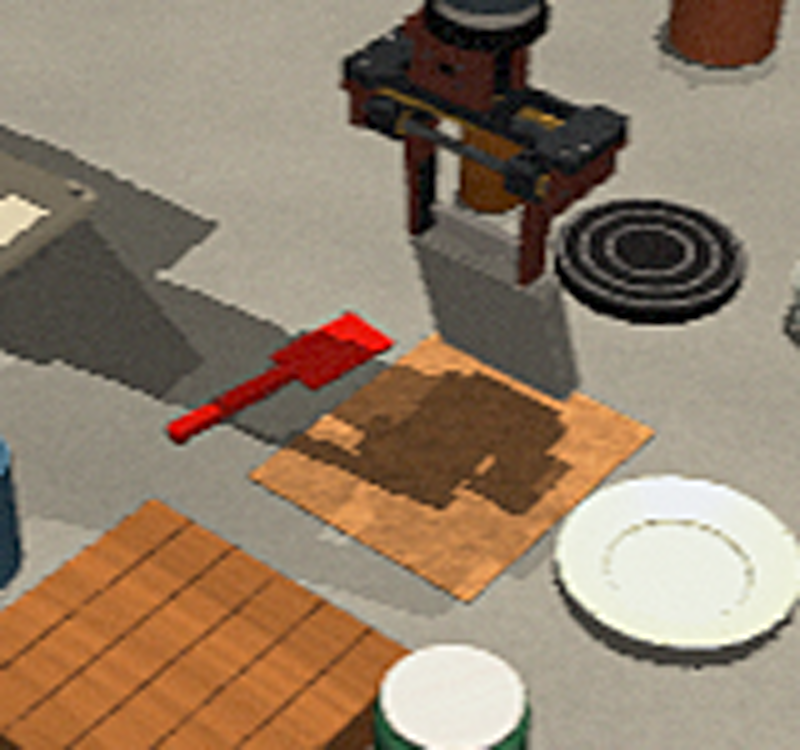

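Request:
move_arm(rows=[[0,0,-12,0,1],[0,0,-21,0,1],[-1,-9,-28,0,1],[-2,-20,-36,0,1],[-3,-31,-45,0,1],[-4,-42,-54,0,1],[-5,-52,-65,0,1],[-6,-61,-76,0,1],[-6,-61,-76,0,1]])

```text
t: 14.4
ee_pos: [499.9, -34.0, 84.7]
orientation: [1.279, 1.161, -1.277]
ft_force: [1.1, -3.3, 0.5]
width: 80.0
```

```bash
python3 -c "
from h import *
st()
a=get_image('scene');crop(a,240,400,110,260,5,'p10.png')"
```

```text
t 14.4 p [499.9 -34.   84.7] jaw -5.41 F [ 1.1 -3.3  0.5] w 80.0 q [-0.09  0.46  1.99 -0.    0.69  0.  ] xz [ 0.002 -0.001 -1.   ]
```

View pics/p10.png

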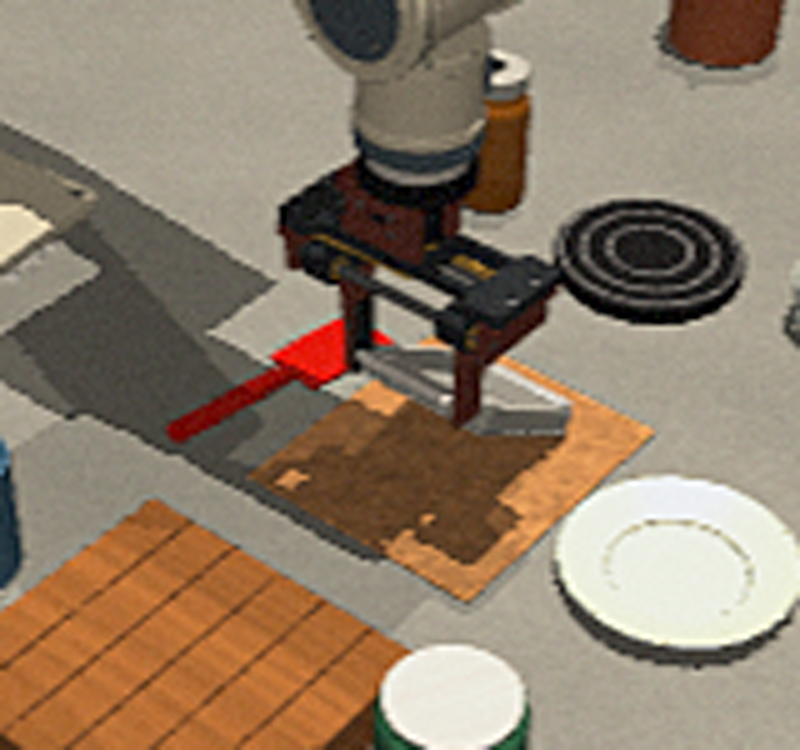

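Request:
move_arm(rows=[[-1,-8,-12,0,1],[-1,-14,-24,0,1],[-2,-19,-35,0,1],[-2,-22,-46,0,1],[-3,-24,-56,0,1],[-3,-26,-66,0,1],[-3,-26,-72,0,1],[-3,-26,-75,0,1],[-3,-26,-76,0,1],[-3,-26,-76,0,1]])

```text
t: 15.7
ee_pos: [496.7, -59.3, 9.1]
orientation: [1.278, 1.162, -1.277]
ft_force: [-0.7, -1.0, 0.5]
width: 79.7
```

```bash
python3 -c "
from h import *
st()
a=get_image('scene');crop(a,240,400,110,260,5,'p11.png')"
```

```text
t 15.7 p [496.7 -59.3   9.1] jaw -5.35 F [-0.7 -1.   0.5] w 79.7 q [-0.14  0.6   2.   -0.    0.53 -0.05] xz [ 0.002 -0.001 -1.   ]
```

View pics/p11.png

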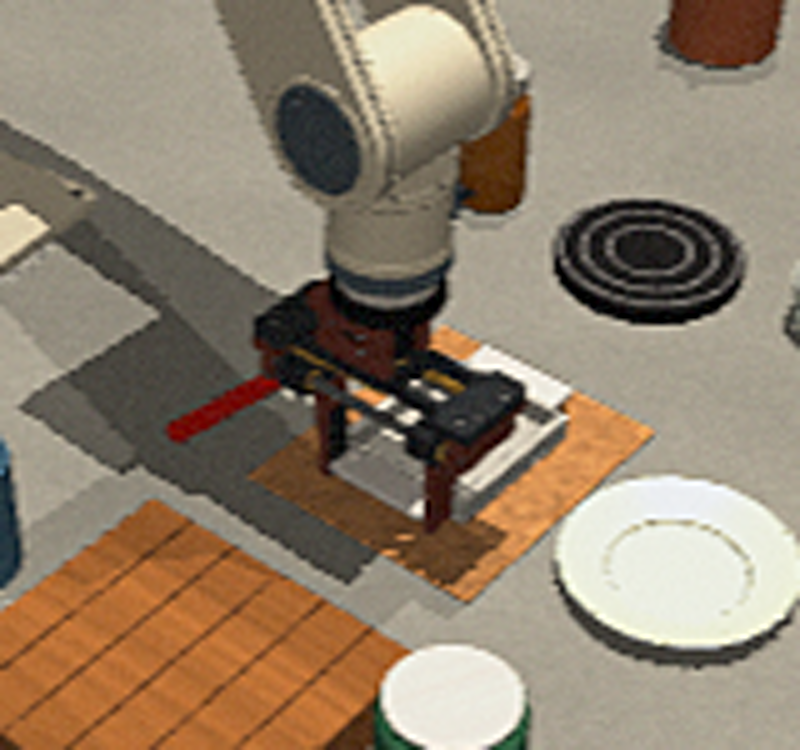

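Request:
move_arm(rows=[[0,0,0,0,-1],[0,0,0,0,-1],[0,0,0,0,-1],[0,0,0,0,-1],[0,0,20,0,-1],[0,0,70,0,-1],[0,0,130,0,-1],[0,0,180,0,-1],[-10,-60,200,0,-1],[-20,-120,200,0,-1],[-20,-180,200,0,-1],[-20,-200,200,0,-1]])

```text
t: 17.25
ee_pos: [476.4, -262.1, 209.3]
orientation: [1.28, 1.159, -1.279]
ft_force: [-0.7, 0.0, 0.5]
width: 88.0
```

```bash
python3 -c "
from h import *
st()
a=get_image('scene');crop(a,240,400,110,260,5,'p12.png');a=get_image('top');cv2.imwrite('pics/top12.png',a);crop(a,180,350,150,260,4.7,'p12t.png')"
```

```text
t 17.25 p [ 476.4 -262.1  209.3] jaw -5.53 F [-0.7  0.   0.5] w 88.0 q [-0.52  0.32  1.82  0.    1.   -0.43] xz [ 0.002 -0.001 -1.   ]
```

View pics/p12.png

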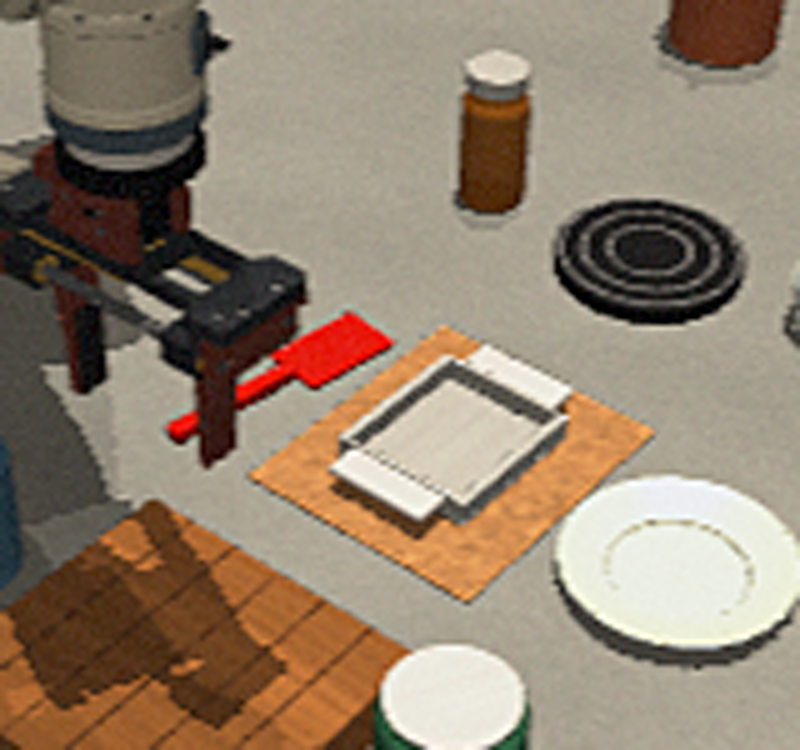

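View pics/p12t.png

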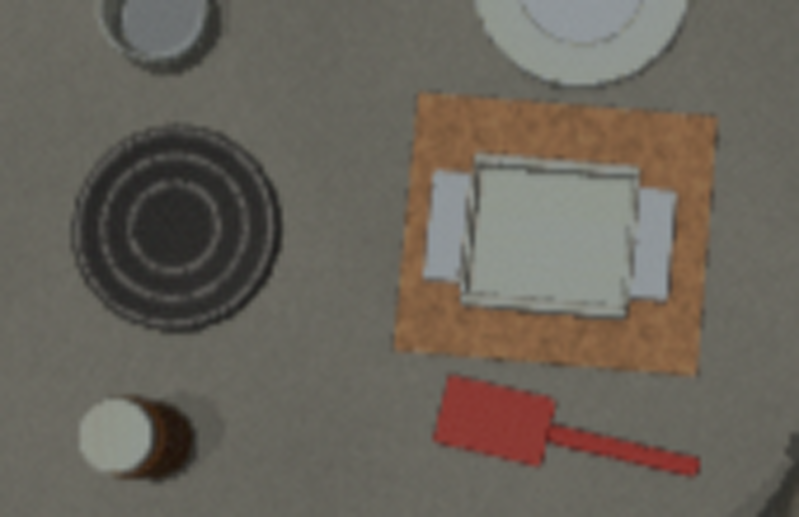

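```bash
python3 - <<'E'
from h import *
s=4.7
def c2(x,y,z):return onz("top",180+(x+.5)/s-.5,150+(y+.5)/s-.5,z)[:2]
P=np.array([c2(*q,23) for q in((475,155),(637,170),(627,317),(460,302))]);print("pan",P.mean(0),np.linalg.norm(P-np.roll(P,1,0),axis=1))
T=np.array([c2(*q,23) for q in((434,170),(424,278),(676,191),(667,300))]);e1,e2=T[:2].mean(0),T[2:].mean(0);print("tabs mid",(e1+e2)/2,np.linalg.norm(e1-e2),np.degrees(np.arctan2(*(e1-e2)[::-1])),"w",np.linalg.norm(T[0]-T[1]))
def c3(x,y,z):return onz("scene",240+(x+.5)/5-.5,110+(y+.5)/5-.5,z)[:2]
S=np.array([c3(*q,23) for q in((475,347),(572,388),(332,467),(428,515))]);print("scene",S.mean(0),np.linalg.norm(S[:2].mean(0)-S[2:].mean(0)))
# trivet
a=cv2.imread("pics/top12.png");g=cv2.cvtColor(a,cv2.COLOR_BGR2GRAY)
L=c2(72,228,15);Rr=c2(281,228,15);U=c2(176,123,15);D=c2(176,332,15);print("trivet",(L+Rr)/2,np.linalg.norm(L-Rr),(U+D)/2,np.linalg.norm(U-D))
l,r,u,d=[c3(*q,15) for q in((553,255),(747,250),(645,198),(650,312))];print("scene trivet",(c3(650,250,15)))
mask=cv2.morphologyEx((cv2.inRange(g[170:226,190:244],0,75)),cv2.MORPH_CLOSE,np.ones((5,5)))
cs,_=cv2.findContours(mask,0,1);c=max(cs,key=cv2.contourArea);e=cv2.fitEllipse(c);print(e);q=onz("top",e[0][0]+190,e[0][1]+170,15);print("ellipse c",q)
b=cv2.cvtColor(cv2.imread("pics/scene0.png"),cv2.COLOR_BGR2GRAY)
m=cv2.morphologyEx(cv2.inRange(b[140:185,340:400],0,85),cv2.MORPH_CLOSE,np.ones((5,5)));cs,_=cv2.findContours(m,0,1);c=max(cs,key=cv2.contourArea);e=cv2.fitEllipse(c);print(e,onz("scene",e[0][0]+340,e[0][1]+140,12))
E
```

```text
pan [499.58216773  17.04809523] [106.46446579 116.96033035 105.9268253  119.49383484]
tabs mid [500.38236547  16.77370174] 174.26389414957785 84.44195410974828 w 78.20786231065162
scene [503.06574452  13.39449795] 167.54892426412408
trivet [508.28581878 286.81009615] 151.3451624113235 [509.12775641 287.12162442] 152.00541745479032
scene trivet [510.36288221 287.42743267]
((27.30877685546875, 28.43575096130371), (42.71188735961914, 44.22403335571289), 63.81480026245117)
ellipse c [507.19207151 286.21453617  15.        ]
((29.3216552734375, 22.001543045043945), (24.03516960144043, 37.33650207519531), 95.6950912475586) [515.3184362  276.54613779  12.        ]
```

Request:
move_arm(rows=[[20,60,0,0,0],[38,120,0,0,0],[55,180,0,0,0],[70,240,0,0,0],[78,273,0,0,0],[78,273,-60,0,0],[78,273,-120,0,0],[78,273,-160,0,0],[78,273,-160,0,0]])

```text
t: 18.48
ee_pos: [551.1, 14.0, 46.2]
orientation: [1.275, 1.167, -1.283]
ft_force: [0.2, 0.2, -0.3]
width: 43.5
```

```bash
python3 -c "
from h import *
st()
a=get_image('scene');crop(a,260,380,120,240,6,'p13.png')"
```

```text
t 18.48 p [551.1  14.   46.2] jaw -5.42 F [ 0.2  0.2 -0.3] w 43.5 q [ 0.    0.58  1.88 -0.    0.68  0.1 ] xz [-0.006 -0.    -1.   ]
```

View pics/p13.png

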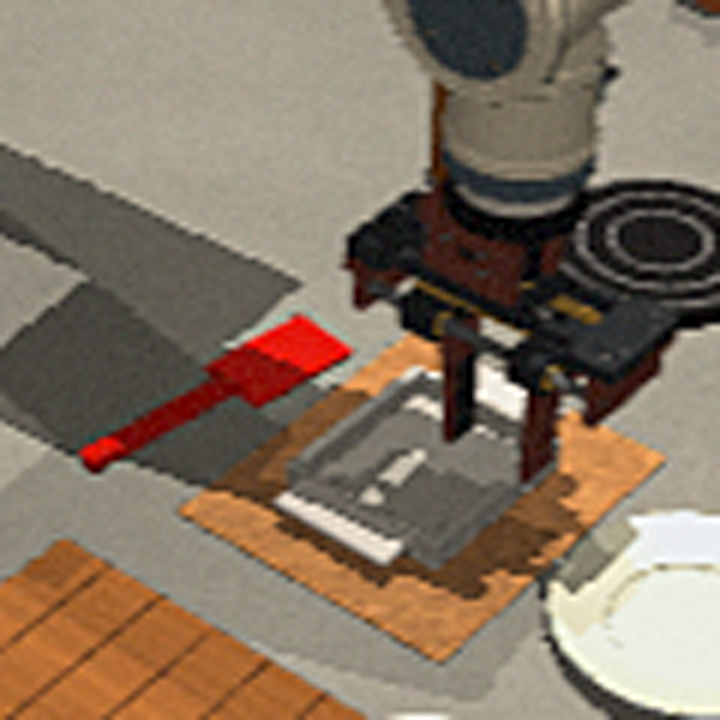

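Request:
move_arm(rows=[[3.5,-3.5,-10,0,0],[3.5,-3.5,-20,0,0],[3.5,-3.5,-30,0,0],[3.5,-3.5,-34,0,0],[3.5,-3.5,-36.5,0,0],[3.5,-3.5,-36.5,0,0]])

```text
t: 19.27
ee_pos: [556.4, 10.2, 11.7]
orientation: [1.277, 1.164, -1.28]
ft_force: [0.2, 0.2, 0.3]
width: 43.9
```

```bash
python3 -c "
from h import *
st()"
```

```text
t 19.27 p [556.4  10.2  11.7] jaw -5.44 F [0.2 0.2 0.3] w 43.9 q [-0.    0.65  1.88 -0.    0.62  0.09] xz [-0.002 -0.    -1.   ]
```

Request:
move_arm(rows=[[-2,0,-2,0,0],[-2,0,-2,0,0],[-2,0,-2,0,1],[-2,0,-2,0,1],[-2,0,-2,0,1],[-2,0,-2,0,1],[-2,0,-2,0,1],[-2,0,-2,0,1]])

```text
t: 20.27
ee_pos: [554.5, 10.2, 9.7]
orientation: [1.278, 1.164, -1.28]
ft_force: [-0.4, -0.3, 0.9]
width: 7.9
```

```bash
python3 -c "
from h import *
st()
a=get_image('scene');crop(a,260,380,120,240,6,'p14.png')"
```

```text
t 20.27 p [554.5  10.2   9.7] jaw -5.44 F [-0.4 -0.3  0.9] w 7.9 q [-0.    0.65  1.88 -0.    0.61  0.09] xz [-0.002 -0.    -1.   ]
```

View pics/p14.png

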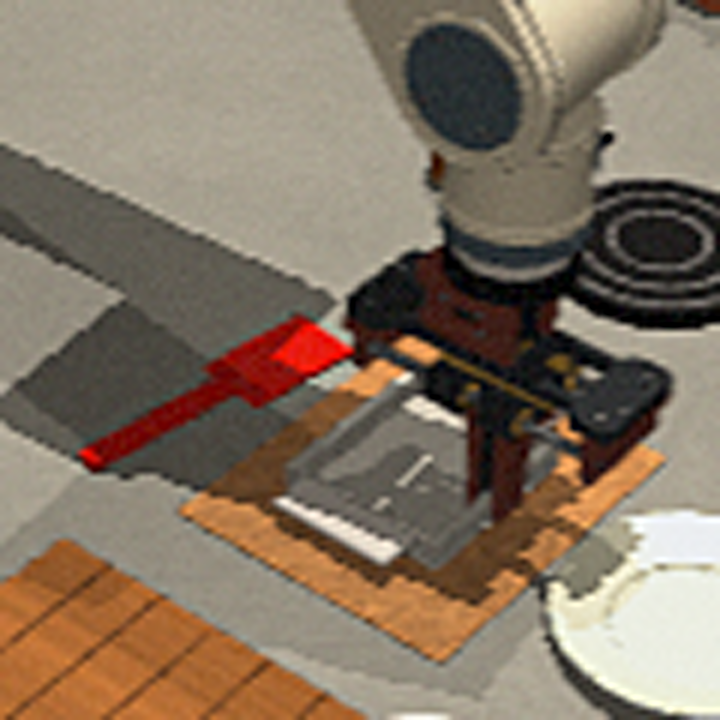

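Request:
move_arm(rows=[[0,0,6,0,1],[0,0,16,0,1],[0,0,30,0,1],[0,0,46,0,1],[0,0,60,0,1],[0,0,60,0,1]])

```text
t: 21.08
ee_pos: [555.6, 10.2, 71.4]
orientation: [1.279, 1.162, -1.278]
ft_force: [0.9, 0.0, -4.5]
width: 7.8
```

```bash
python3 -c "
from h import *
st()
a=get_image('scene');crop(a,260,380,120,240,6,'p15.png')"
```

```text
t 21.07 p [555.6  10.2  71.4] jaw -5.44 F [ 0.9  0.  -4.5] w 7.8 q [-0.    0.54  1.87 -0.    0.73  0.09] xz [ 0.001 -0.    -1.   ]
```

View pics/p15.png

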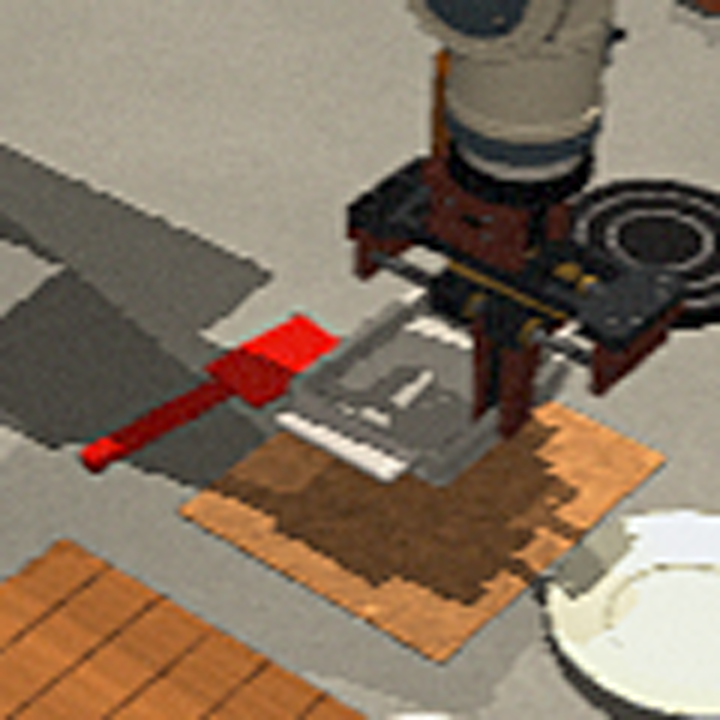

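Request:
move_arm(rows=[[0.5,12,0,0,1],[1,36,0,0,1],[2,70,0,0,1],[3,106,0,0,1],[4,142,0,0,1],[5,178,0,0,1],[6,212,0,0,1],[7,242,0,0,1],[7.5,262,0,0,1],[7.5,270,0,0,1],[7.5,270,0,0,1],[7.5,270,-20,0,1]])

```text
t: 22.62
ee_pos: [563.6, 279.9, 51.2]
orientation: [1.281, 1.161, -1.277]
ft_force: [-0.0, 0.3, -3.5]
width: 8.0
```

```bash
python3 -c "
from h import *
st()
a=get_image('scene');crop(a,320,430,100,200,7,'p16.png');a=get_image('top');crop(a,170,270,150,250,6,'p16t.png')"
```

```text
t 22.62 p [563.6 279.9  51.2] jaw -5.48 F [-0.   0.3 -3.5] w 8.0 q [ 0.44  0.65  1.71 -0.    0.78  0.54] xz [ 0.003  0.001 -1.   ]
```

View pics/p16.png

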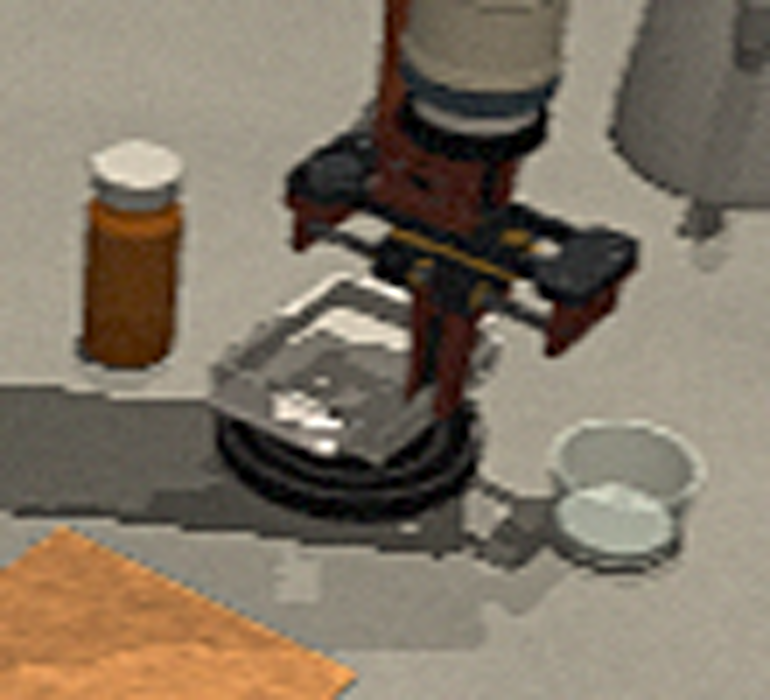

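View pics/p16t.png

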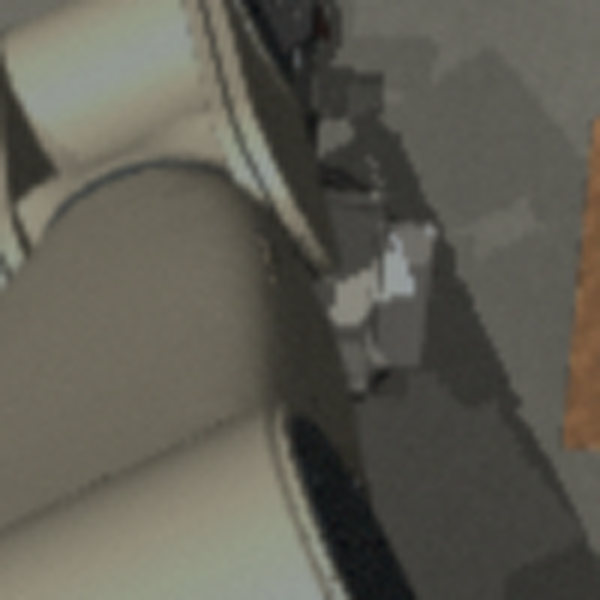

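Request:
move_arm(rows=[[-0.5,0,-10,0,1],[-0.5,0,-20,0,1],[-0.5,0,-26,0,1],[-0.5,0,-28,0,1],[-0.5,0,-29,0,1],[-0.5,0,-29.5,0,1],[-0.5,0,-29.5,0,1]])

```text
t: 23.6
ee_pos: [559.9, 278.1, 21.4]
orientation: [1.275, 1.164, -1.285]
ft_force: [-10.5, -5.4, 27.6]
width: 7.9
```

```bash
python3 -c "
from h import *
st()
a=get_image('scene');crop(a,320,430,100,200,7,'p17.png')"
```

```text
t 23.6 p [559.9 278.1  21.4] jaw -5.49 F [-10.5  -5.4  27.6] w 7.9 q [ 0.44  0.7   1.72 -0.    0.74  0.54] xz [-0.005 -0.003 -1.   ]
```

View pics/p17.png

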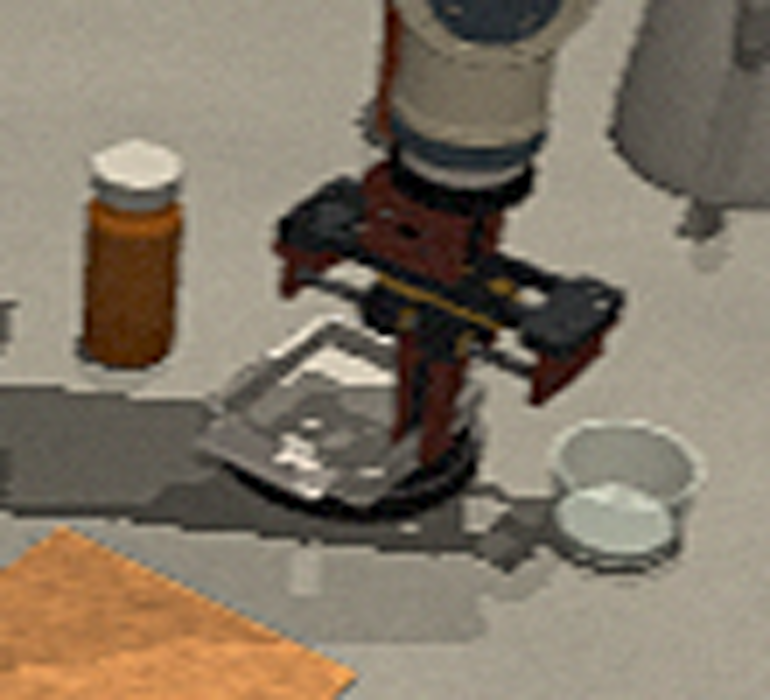

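Request:
move_arm(rows=[[3,2,2,0,1],[3,2,2,0,1]])

```text
t: 23.9
ee_pos: [563.6, 280.5, 23.7]
orientation: [1.276, 1.163, -1.283]
ft_force: [0.5, 0.4, -2.9]
width: 7.7
```

```bash
python3 -c "
from h import *
st()"
```

```text
t 23.9 p [563.6 280.5  23.7] jaw -5.49 F [ 0.5  0.4 -2.9] w 7.7 q [ 0.44  0.7   1.71 -0.    0.74  0.54] xz [-0.004 -0.002 -1.   ]
```

Just above the trivet; ease down 1 mm at a time.

Request:
move_arm(rows=[[-0.5,-0.5,-0.7,0,1],[-0.5,-0.5,-1,0,1]])

```text
t: 24.15
ee_pos: [562.8, 279.9, 22.1]
orientation: [1.275, 1.163, -1.284]
ft_force: [-0.2, -0.3, -3.5]
width: 7.9
```

```bash
python3 -c "
from h import *
st()"
```

```text
t 24.15 p [562.8 279.9  22.1] jaw -5.49 F [-0.2 -0.3 -3.5] w 7.9 q [ 0.44  0.7   1.71 -0.    0.74  0.54] xz [-0.004 -0.003 -1.   ]
```

Request:
move_arm(rows=[[0,0,-0.8,0,1],[0,0,-0.8,0,1]])

```text
t: 24.4
ee_pos: [562.9, 279.9, 21.4]
orientation: [1.275, 1.163, -1.284]
ft_force: [-1.4, -1.2, 1.1]
width: 7.8
```

Request:
move_arm(rows=[[0,0,0,0,0],[0,0,0,0,0],[0,0,0,0,0],[0,0,0,0,0],[0,0,15,0,0],[0,0,60,0,0],[0,0,120,0,0],[0,-60,160,0,0],[0,-120,160,0,0],[0,-180,160,0,0],[0,-240,160,0,0],[0,-300,160,0,0]])

```text
t: 25.9
ee_pos: [562.9, -22.1, 182.8]
orientation: [1.276, 1.162, -1.283]
ft_force: [1.1, 0.1, -0.5]
width: 43.8
```

```bash
python3 -c "
from h import *
st()
a=get_image('scene');cv2.imwrite('pics/s18.png',a);crop(a,320,430,100,200,7,'p18.png');a=get_image('top');cv2.imwrite('pics/top18.png',a);crop(a,170,270,150,250,6,'p18t.png')"
```

```text
t 25.9 p [562.9 -22.1 182.8] jaw -5.49 F [ 1.1  0.1 -0.5] w 43.8 q [-0.06  0.38  1.8  -0.    0.96  0.04] xz [-0.003 -0.003 -1.   ]
```

View pics/p18.png

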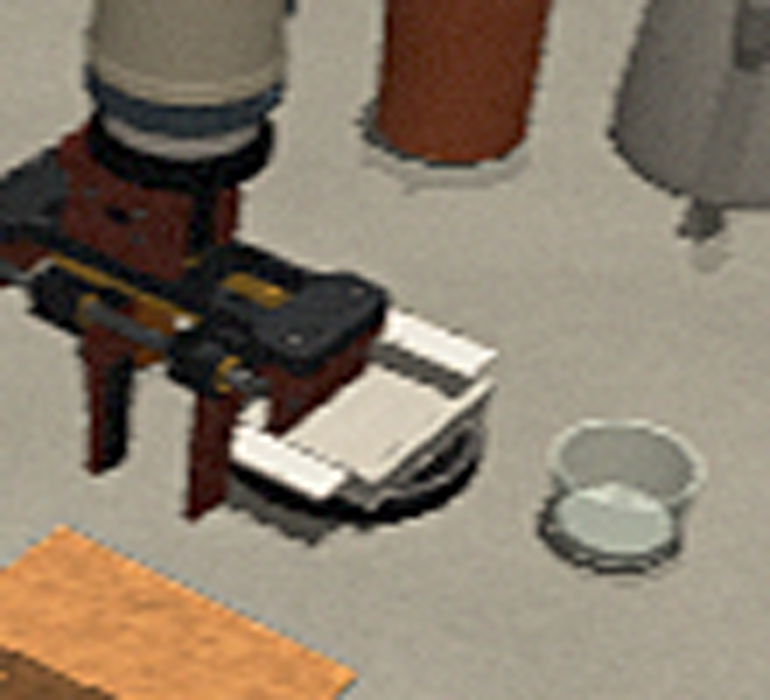

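View pics/p18t.png

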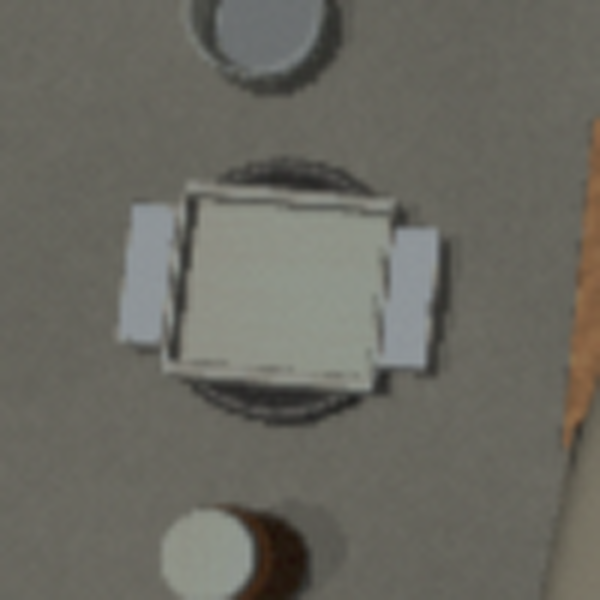

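View pics/top18.png

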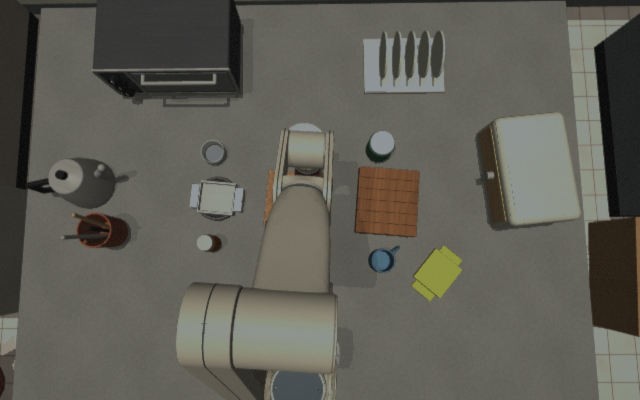

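```bash
python3 - <<'E'
from h import *
def c2(x,y,z):return onz("top",170+(x+.5)/6-.5,150+(y+.5)/6-.5,z)[:2]
P=np.array([c2(*q,35) for q in((187,183),(398,203),(378,390),(163,372))]);print("pan",P.mean(0))
T=np.array([c2(*q,35) for q in((134,204),(118,344),(440,228),(425,370))]);e1,e2=T[:2].mean(0),T[2:].mean(0);print("tabs",(e1+e2)/2,np.linalg.norm(e1-e2))
U,D=c2(287,157,15),c2(287,425,15);print("trivet x",(U+D)/2,np.linalg.norm(U-D))
E
```

```text
pan [508.38825597 284.60679741]
tabs [508.58510095 285.95127614] 172.5443301132202
trivet x [508.87351972 285.87981481] 152.67539976787864
```

Request:
move_arm(rows=[[-20,-60,20,0,0],[-40,-120,20,0,0],[-60,-180,20,0,0],[-60,-240,20,0,0],[-60,-240,20,0,0]])

```text
t: 26.62
ee_pos: [502.9, -267.9, 203.7]
orientation: [1.282, 1.155, -1.289]
ft_force: [-0.6, 0.3, -0.5]
width: 44.1
```

```bash
python3 -c "
from h import *
st()
a=get_image('scene');b=cv2.imread('pics/scene0.png');cv2.imwrite('pics/s19.png',a);t=get_image('top')
c=np.vstack([cv2.resize(x[100:300,150:420],None,fx=1.45,fy=1.45) for x in (cv2.imread('pics/top0.png'),t)])
d=np.vstack([cv2.resize(x[100:300,150:420],None,fx=1.45,fy=1.45) for x in (b,a)])
cv2.imwrite('pics/cmp.png',np.hstack([c,d]))"
```

```text
t 26.62 p [ 502.9 -267.9  203.7] jaw -6.03 F [-0.6  0.3 -0.5] w 44.1 q [-0.51  0.37  1.77 -0.01  1.   -0.4 ] xz [-0.001 -0.005 -1.   ]
```

View pics/cmp.png

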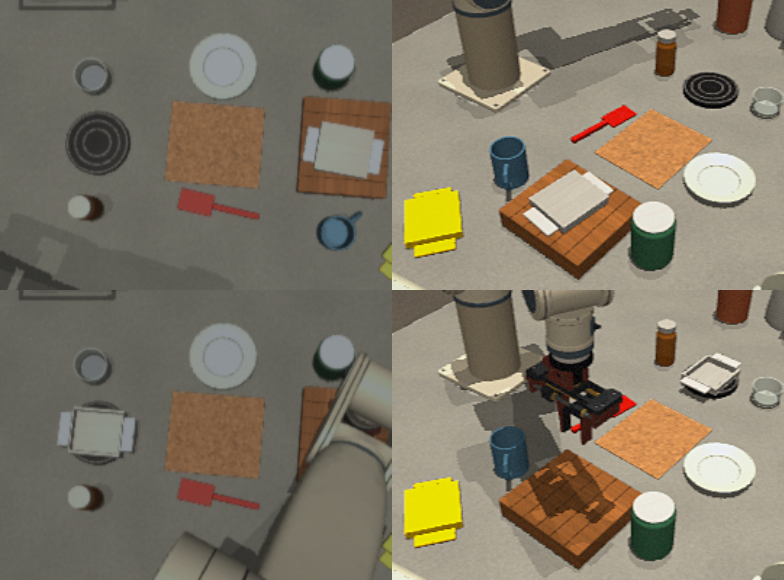

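The before/after comparison (upper row before, lower row after) shows every bystander in its place. The tray sits right way up on the trivet and the gripper is clear, so I am handing in.

```bash
python3 -c "
from workcell import ctrl
print(ctrl.close_job())"
```

```text
the job is handed in; nothing more can be done
None
```

The tray now sits right way up on the black trivet, and I handed the job in at about 27 s of the 72 s allowed.

- **What I did:** I slid the tray about 44 mm past the block's edge towards the mat and gripped the overhanging tab by its sides. It swung nearly vertical in the grip, and I brushed it past vertical against the block's edge. I then laid it right way up on the mat and let go. For the second move I took it by its long rim wall, carried it level and lowered it onto the trivet.
- **Last checks:** In the top view the tray centre is within about 2 mm of the trivet centre. In the before/after pictures the bystanders are where they were, and the gripper touched nothing at the end.
- **What disagreed:** The two cameras differed by about 5 mm at the start. I settled that with relative distances in one camera and the known grip position.
- **Harder touch:** The first touch on the trivet pressed with about 28 N, within the limits. I lifted off, re-centred and set it down again at about 1 N before letting go.

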